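# Load the vial tray into the headspace autosampler

## Task

Load the vial tray into the autosampler: carry it level by the bar over its middle, set it down gently on the loading shelf in front of the mouth, nose first between the guides, and let go; then take it again by the upright grip at its tail and slide it in until it is fully home. Swing the retaining lever inward across the tray's tail as far as it goes, to lock it in. All six vials must stay standing in the tray, and everything else on the bench stays where it is.

Things in the scene. Friction and masses are not known exactly. Their poses are not given: they have to be found in the camera images.
- tray: Grey open vial tray, 150 mm long (x) x 120 wide (y), walls 32 high and 4 thick, floor 4 thick, 5 rows x 4 columns of cells 27 wide; about 0.5 kg loaded. Origin: centre of the underside of that 150 x 120 body; x points to the nose (the end that goes in first), z up. Starts flat on the bench. Vials stand in the two end rows, tops 50 above the underside; the middle row under the carrying bar is empty.
- tray_bar (a point): Centre of the black carrying bar over the tray's middle, 71 mm above the tray's underside. The bar is 60 mm long (tray x), 12 wide (y) and 18 high, from 62 to 80 mm above the underside; a 4 mm web joins it to the tray. Axes as the tray's.
- tray_grip: Black upright grip fixed to the tray's tail end: a post from tray x = -88 to -116 mm, 12 mm wide (y), from 8 to 72 mm above the tray's underside; a neck (8 to 28 mm above the underside) joins it to the tail wall. The pose given is that of the tray (same origin and axes), not of the post.
- tray_tail (a point): Point in the upright grip at tray x = -102 mm, y = 0, 60 mm above the tray's underside, 12 mm below the grip's top. Axes as the tray's.
- sampler: White and grey autosampler, fixed. Origin: at bench level under the middle of the mouth; x = the way the tray slides in, y to the left looking in. Its deck is 25 mm above the bench, from x = -190 mm (loading shelf) to an end stop at +150. Behind the mouth (x > 0) side walls 164 mm wide overall and a clear cover, top 118 mm above the bench. Tower 280 wide, 270 high from x = 165, needle head above 170 from x = 115.
- mouth (a point): Middle of the mouth, on the deck (25 mm above the bench), axes as the sampler's. The mouth is 124 mm wide and 88 mm high, too low for a gripper. Outside it, guides rise 12 mm above the deck: inner faces 132 mm apart from sampler x = -190 to -29 mm, then funnelling to 124 mm apart at x = -4 and on through the mouth.
- load (a point): Point on the loading shelf's surface 110 mm out from the mouth, in the middle. With the tray's origin here, nose to the mouth, the tray stands wholly on the shelf between the wide guides. Axes as the sampler's.
- home (a point): Where the tray's origin is when the tray is fully home: on the deck, 75 mm inside the mouth. The nose then meets the end stop, the tail wall is level with the mouth and the upright grip is still outside. Axes as the sampler's.
- lever (a joint): Retaining lever on a vertical hinge at the right of the mouth (looking in), rad. 0: arm points straight out over the right guide, clear of the tray; it starts at -0.5 to 0 (negative: farther outward). 1.57: stop, arm across the tray's tail wall. Closes clockwise seen from above; closes fully only with the tray home, its arm pressing in the last mm. Stays where left; 1.2 N at its post moves it.
- lever_post (a point): Centre of the top of the lever's black finger post, 106 mm above the bench: round, 12 mm across, 42 mm from the hinge axis, rising 53 mm above the steel arm (arm 55 mm long, 12 mm thick, 41 to 53 mm above the bench). Moves with the lever.
- lever_hinge (a point): Point on the lever's hinge axis, at the arm's underside, 41 mm above the bench: sampler x = -7 mm, y = -76 mm. Fixed on the sampler, axes as the sampler's.
- vial0: Closed glass headspace vial, 22 mm across, 46 mm high, aluminium cap, standing loosely in the tray's cell at tray x = 57, y = -42 mm. Origin: centre of its underside.
- vial1: Closed glass headspace vial, 22 mm across, 46 mm high, aluminium cap, standing loosely in the tray's cell at tray x = 57, y = 14 mm. Origin: centre of its underside.
- vial2: Closed glass headspace vial, 22 mm across, 46 mm high, aluminium cap, standing loosely in the tray's cell at tray x = 57, y = 42 mm. Origin: centre of its underside.
- vial3: Closed glass headspace vial, 22 mm across, 46 mm high, aluminium cap, standing loosely in the tray's cell at tray x = -57, y = -42 mm. Origin: centre of its underside.
- vial4: Closed glass headspace vial, 22 mm across, 46 mm high, aluminium cap, standing loosely in the tray's cell at tray x = -57, y = -14 mm. Origin: centre of its underside.
- vial5: Closed glass headspace vial, 22 mm across, 46 mm high, aluminium cap, standing loosely in the tray's cell at tray x = -57, y = 42 mm. Origin: centre of its underside.
- tube_rack: Bystander, not part of the job: blue rack of capped 50 ml tubes, 90 x 170 mm, 120 mm high. Origin: centre of its underside.
- reagent_bottle: Bystander, not part of the job: clear reagent bottle, 70 mm across, 160 mm high. Origin: centre of its underside.
- beaker: Bystander, not part of the job: beaker, 72 mm across, 90 mm high. Origin: centre of its underside.
- tip_box: Bystander, not part of the job: box of pipette tips, 80 x 115 mm, 63 mm high. Origin: centre of its underside.
- micro_rack: Bystander, not part of the job: orange rack of microtubes, 65 x 105 mm, 41 mm high. Origin: centre of its underside.
- pipette: Bystander, not part of the job: pipette lying on the bench, 230 mm long, 26 mm high. Origin: centre of its underside.
- wash_bottle: Bystander, not part of the job: wash bottle, 68 mm across, 205 mm high. Origin: centre of its underside.

How it is judged:
By the outcome, as a careful person would: the job done as asked, in the order asked, and still so for the second after the job is handed in, with the robot touching nothing.
It also fails if it takes over 64 s, if anything falls off the work surface, if the arm or the gripper's body presses on something with over 40 N, if the wrist force passes 120 N, or if a joint passes its speed limit or range.

## Robot

A 6-joint arm with a two-finger parallel gripper is mounted at the origin on the work surface. World frame = base frame: x ahead of the robot, y to its left, z up, the work surface at z = 0. Lengths are in m, angles in rad, forces in N, time in s.
With the tool pointing down it reaches from about 0.375 to 0.975 m from the base axis. Payload 3.8 kg.
Tool frame: the origin (TCP) lies at the very end of the fingers, on their centre line; the grasp point (between the pads) lies bot.grasp_offset behind it (bot.grasp_offset is the distance from the TCP to the grasp point, in m); y points along the fingers, x is the direction in which the jaws open and shut, and the axes are right-handed (so a half turn about y gives the same grasp; the last joint's range is limited). The gripper opens to 85 mm and grips with 20 to 120 N. Pads are 22 mm wide; open, the fingers measure 114 mm over their backs; the gripper's body (76 mm by 85 mm) begins 54 mm behind the grasp point. The pads swing forward as they close: fully open they stand 13 mm farther back than shut.
Start: joints at [-1.2, 0.264, 1.604, -0, 1.274, -0.037], TCP at [0.268, -0.62, 0.231] pointing down, gripper open.
Joint ranges: [-2.63, 2.63], [-0.94, 2.18], [0.31, 2.57], [-1.31, 4.45], [0, 2.66], [-2.55, 2.55]. Speed limits (rad/s): [2.57, 2.57, 3.14, 3.14, 3.14, 3.14].

## Interface

Orientations are given as a rotation vector (axis times angle).
In Python, from workcell import sensors, read_camera, job, bot gives the robot as it stands.
- The arm moves only by the tool arm_command, never from a script. Its argument "deltas" is a list of rows, each a list of 4 numbers: the shift along the tool's x, y, z in m, then the turn about the tool's y in rad. A call has 1 to 20 rows; each row shifts and turns the commanded pose from where the row before left it, along the tool's axes as they then stand; what a row does not reach is not made up. A row lasts 1/8 s, in which the tool goes at most 62.5 mm and 10.7 degrees, less where a joint would pass 70% of its speed; a pose out of reach is approached as far as the arm can. A call is refused whole if a number of a shift passes 0.0625 or a number of a turn 0.188, either way. A call with a gripper value outside its range is refused whole. "fingers" is the finger opening in m, from 0 to 0.0854, set as the call begins (left out, the last holds). The fingers move at their own pace and stop on an object; "newtons" is the grip in N (left out, the last holds). Time passes only in rows, so rows that do not move let the fingers close. It gives the time, the measured TCP pose, the force and the opening at its end, in the units of the state.
- sensors.read_state(): the state, without advancing time (a new reading comes with each control period).
- read_camera(name): name is "scene" or "side" or "wrist"; returns a dict with "color" (480x640x3 uint8, red, green, blue), "vfov" (degrees; the focal length in pixels is half the picture's height over the tangent of half this angle, whatever the lens; pixels are square), "cx", "cy" (the principal point, pixels), "dist_coeffs" ([k1, k2, p1, p2, k3] as OpenCV has them; the pictures are not rectified), "R" (3x3) and "t" (3): a world point X has camera coordinates R X + t; the wrist camera has in their place "T_tool_cam" (4x4, takes a point from camera to tool coordinates, whose origin is the TCP and whose axes are the tool frame's). Camera axes: x right, y down, z forward; pixel columns grow to the right and rows downward; lengths in m; the calibration is good to about 2 mm. A picture is of the moment at which its call begins: read the wrist's pose just before it. There is no depth.
- job.finish_job(): hands the job in, once; it reports no verdict.
The state is a dict: "time": time; "q": joint angles; "joint_vel": joint speeds; "joint_torque": joint torques, N m; "tool_pos": TCP position; "tcp_rot": TCP orientation; "wrist_force": force on the tool from outside, world axes, zero at the start; "torque": the same for the moment, N m; "width": opening from 0.0 (shut) to 1.0 (fully open).
Only numpy, scipy, OpenCV 4.12 (cv2) and the standard library are available. Lean on these libraries where they do the work, as an engineer would, in place of code of your own. Each camera call takes 0.05 s, during which the arm holds its last target.

## Working session

There is one attempt and no reset: what is moved stays moved. The work goes in short steps, Python scripts to look and compute and a tool call to move; the robot and the scene stay as the last step left them, time stands still between calls to the robot, and variables do not carry over. Pictures are saved under pics/ and viewed, and the job is handed in when it is done.

Besides the shell and the picture viewer there is one more tool, called as name(argument=value, ...) on one line, values as JSON. arm_command: Moves the arm, as the interface text tells. Its arguments: {"type":"object","properties":{"deltas":{"type":"array"},"fingers":{"type":"number"},"newtons":{"type":"number"}},"required":["deltas"]}

```bash
ls; mkdir -p pics; cat > h.py <<'E'
import numpy as np, cv2
from workcell import sensors, read_camera, job, bot
def K(c):
    f=240/np.tan(np.radians(c["vfov"])/2)
    return np.array([[f,0,c["cx"]],[0,f,c["cy"]],[0,0,1.]])
def snap(n,name):
    s=sensors.read_state(); c=read_camera(n)
    cv2.imwrite('pics/%s.png'%name,c["color"][:,:,::-1])
    if "T_tool_cam" in c:
        R=cv2.Rodrigues(np.array(s["tcp_rot"],float))[0]
        T=np.eye(4);T[:3,:3]=R;T[:3,3]=s["tool_pos"]
        W=T@np.array(c["T_tool_cam"]); c["R"]=W[:3,:3].T; c["t"]=-W[:3,:3].T@W[:3,3]
    c["R"]=np.array(c["R"]);c["t"]=np.array(c["t"])
    np.save('pics/%s.npy'%name,{k:(np.array(v) if k!='vfov' else v) for k,v in c.items()},allow_pickle=True)
    return c,s
def load(name): return np.load('pics/%s.npy'%name,allow_pickle=True).item()
def ray(c,uv):
    p=cv2.undistortPoints(np.array(uv,float).reshape(-1,1,2),K(c),np.array(c["dist_coeffs"],float)).reshape(-1,2)
    d=np.c_[p,np.ones(len(p))]@c["R"]
    return -c["R"].T@c["t"],d/np.linalg.norm(d,axis=1)[:,None]
def onz(c,uv,z):
    o,d=ray(c,uv); return o+d*((z-o[2])/d[:,2])[:,None]
def proj(c,X):
    return cv2.projectPoints(np.array(X,float).reshape(-1,1,3),cv2.Rodrigues(c["R"])[0],c["t"],K(c),np.array(c["dist_coeffs"],float))[0].reshape(-1,2)
def tri(c1,u1,c2,u2):
    o1,d1=ray(c1,u1);o2,d2=ray(c2,u2);A=np.c_[d1[0],-d2[0]]
    s=np.linalg.lstsq(A,o2-o1,rcond=None)[0]
    a=o1+d1[0]*s[0];b=o2+d2[0]*s[1];return (a+b)/2,np.linalg.norm(a-b)
E
python3 - <<'E'
from h import *
for n in ["scene","side","wrist"]:
    c,s=snap(n,n+"0"); print(n,c["vfov"],c["dist_coeffs"],-c["R"].T@c["t"])
print(s,bot.grasp_offset)
print(c["T_tool_cam"])
E
```

```text
pics
scene 55.32462166011182 [-0.10673922  0.          0.          0.          0.        ] [ 1.15738342 -0.09757965  0.72937052]
side 54.34477592897718 [0.04163884 0.         0.         0.         0.        ] [0.30202714 0.56548754 0.91769366]
wrist 68.84331365203022 [-0.04792758  0.          0.          0.          0.        ] [ 0.32778594 -0.59335657  0.37200738]
{'time': 0.1, 'q': array([-1.19989326e+00,  2.64676024e-01,  1.60523533e+00,  1.37579652e-05,
        1.27369556e+00, -3.68850561e-02]), 'joint_vel': array([-0.00020998,  0.002011  , -0.00146963, -0.0002355 ,  0.00015882,
        0.00104833]), 'joint_torque': array([ 3.64641983e-04, -5.16705251e+01, -3.68590593e+01, -5.61398190e-05,
        6.28054302e-03,  3.64888160e-05]), 'tool_pos': array([ 0.26746518, -0.61903325,  0.23008886]), 'tcp_rot': array([-1.37375312,  0.90498071, -0.9022932 ]), 'wrist_force': array([-0.15936446, -0.16118258, -0.27090584]), 'torque': array([ 0.00046473, -0.01028941, -0.02078975]), 'width': 1.0018513749606008} 0.0187
[[ 9.99999220e-01 -2.79456570e-04 -1.21743802e-03  6.49312157e-05]
 [ 1.10364565e-03 -2.58786995e-01  9.65933783e-01 -1.41913204e-01]
 [-5.84993669e-04 -9.65934373e-01 -2.58786485e-01  6.55697305e-02]
 [ 0.00000000e+00  0.00000000e+00  0.00000000e+00  1.00000000e+00]]
```

View pics/scene0.png

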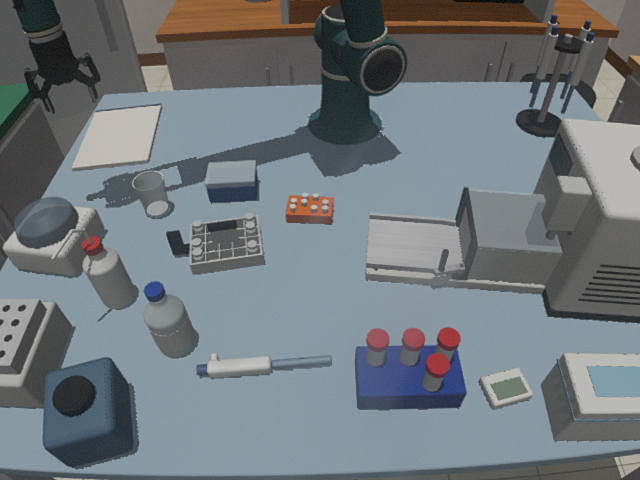

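View pics/side0.png

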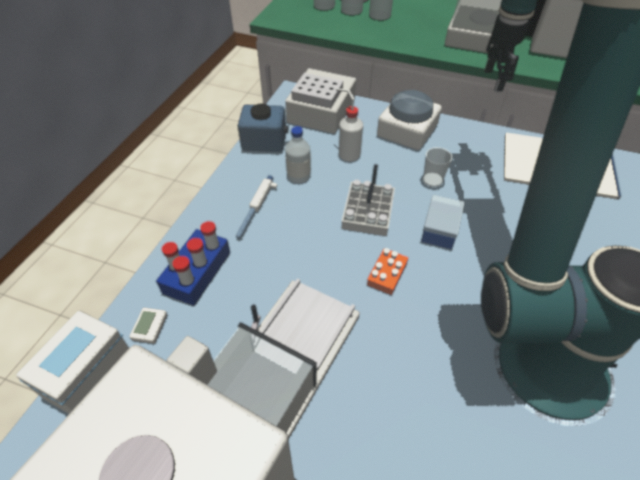

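View pics/wrist0.png

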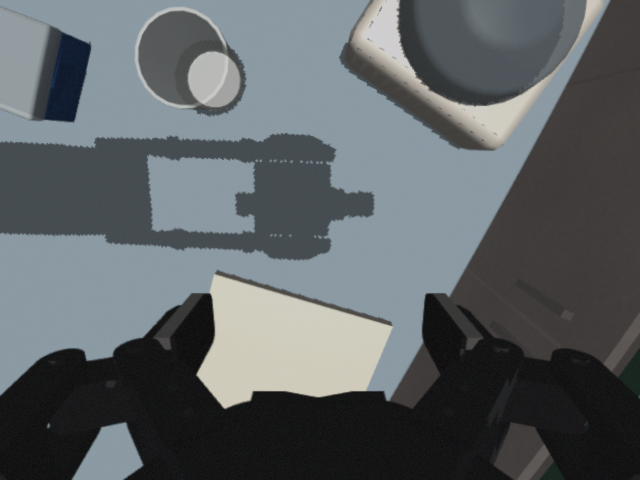

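The scene view shows the tray at about (227,243), with its grip at (178,243) and its nose pointing right. The sampler shelf is around (415,245), mouth at (462,235), and the lever post near (445,258). I'll enlarge these areas.

```bash
python3 - <<'E'
import cv2
a=cv2.imread('pics/scene0.png');b=cv2.imread('pics/side0.png')
cv2.imwrite('pics/c1.png',cv2.resize(a[190:290,150:290],None,fx=5.5,fy=5.5,interpolation=cv2.INTER_CUBIC))
cv2.imwrite('pics/c2.png',cv2.resize(a[180:300,355:575],None,fx=3.6,fy=3.6,interpolation=cv2.INTER_CUBIC))
cv2.imwrite('pics/c3.png',cv2.resize(b[270:430,200:370],None,fx=3.6,fy=3.6,interpolation=cv2.INTER_CUBIC))
cv2.imwrite('pics/c4.png',cv2.resize(b[155:245,330:410],None,fx=6,fy=6,interpolation=cv2.INTER_CUBIC))
E
```

```text
(no output)
```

View pics/c1.png

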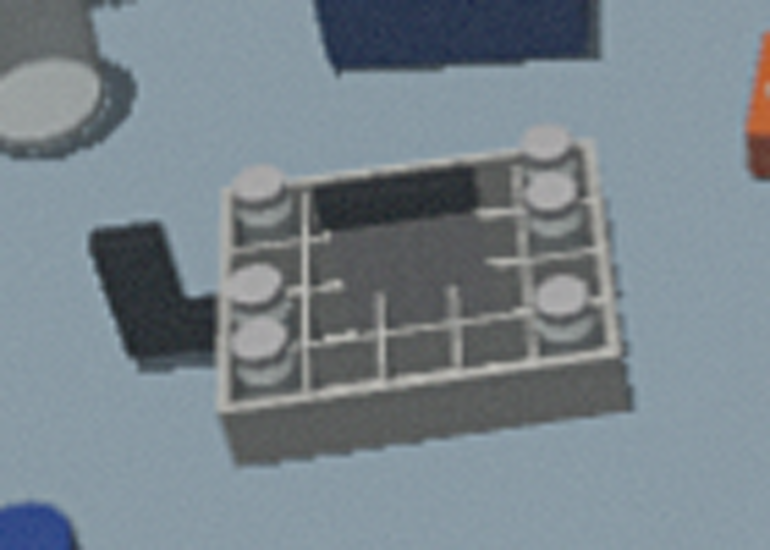

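View pics/c2.png

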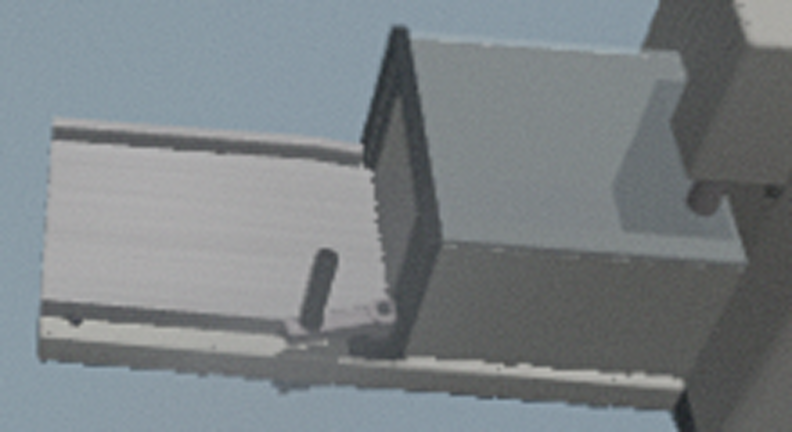

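View pics/c3.png

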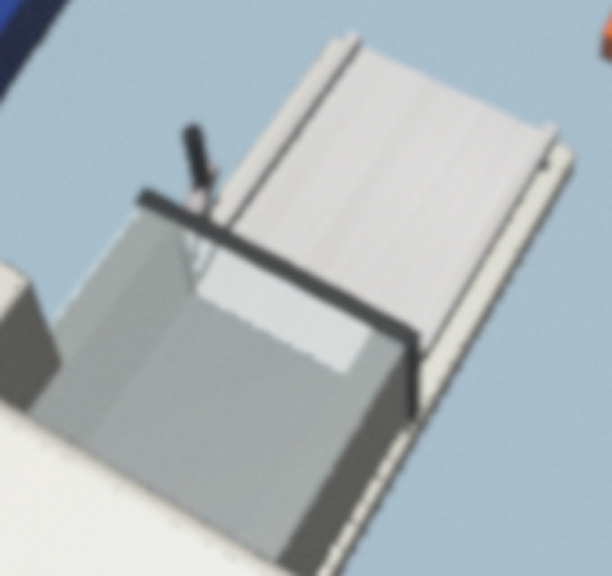

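View pics/c4.png

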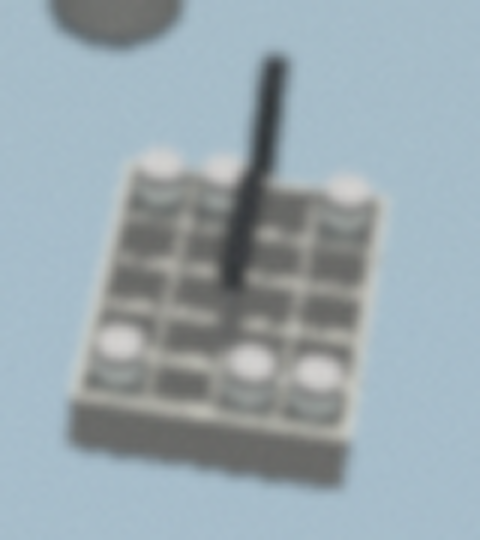

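```bash
python3 - <<'E'
from h import *
c=load('scene0'); d=load('side0')
g=lambda p,s,ox,oy:[((x+.5)/s-.5+ox,(y+.5)/s-.5+oy) for x,y in p]
t=onz(c,g([(222,190),(592,142),(618,353),(222,408)],5.5,150,190),.032)
print("tray scene",t,t.mean(0),[np.linalg.norm(t[i]-t[(i+1)%4]) for i in range(4)])
t=onz(d,g([(132,162),(382,198),(350,432),(78,400)],6,330,155),.032)
print("tray side",t,t.mean(0),[np.linalg.norm(t[i]-t[(i+1)%4]) for i in range(4)])
m=onz(c,g([(400,28),(438,240)],3.6,355,180),.118);print("mouth top",m,m.mean(0))
m=onz(d,g([(143,195),(415,337)],3.6,200,270),.118);print("mouth top side",m,m.mean(0))
m=onz(c,g([(53,128),(365,160)],3.6,355,180),.037);print("guide",m)
p=tri(c,g([(327,254)],3.6,355,180),d,g([(192,130)],3.6,200,270));print("post",p)
R=cv2.Rodrigues(np.array(sensors.read_state()['tcp_rot']))[0];print(R)
E
```

```text
tray scene [[ 0.43435277 -0.37047979  0.032     ]
 [ 0.41355626 -0.2223242   0.032     ]
 [ 0.52892286 -0.20525996  0.032     ]
 [ 0.55025409 -0.35115954  0.032     ]] [ 0.48177149 -0.28730587  0.032     ] [np.float64(0.14960805963608126), np.float64(0.11662179115880149), np.float64(0.14745070212789627), np.float64(0.11750058787565763)]
tray side [[ 0.55149023 -0.35326221  0.032     ]
 [ 0.43808341 -0.37053137  0.032     ]
 [ 0.41431537 -0.22832753  0.032     ]
 [ 0.52733446 -0.20519788  0.032     ]] [ 0.48280587 -0.28932975  0.032     ] [np.float64(0.11471412689720471), np.float64(0.1441764584427607), np.float64(0.11536158918140417), np.float64(0.15002182332974665)]
mouth top [[0.43992618 0.22113999 0.118     ]
 [0.60560197 0.19782871 0.118     ]] [0.52276407 0.20948435 0.118     ]
mouth top side [[0.60623562 0.19269584 0.118     ]
 [0.44067555 0.21729484 0.118     ]] [0.52345559 0.20499534 0.118     ]
guide [[0.42973187 0.02564904 0.037     ]
 [0.46581171 0.21023339 0.037     ]]
post (array([0.60332936, 0.14226437, 0.10822927]), np.float64(0.0010131117679857838))
[[ 3.96602772e-01 -6.55768573e-04  9.17990093e-01]
 [-9.17988546e-01  1.68676164e-03  3.96603309e-01]
 [-1.80851046e-03 -9.99998362e-01  6.69863056e-05]]
```

Both cameras put the tray at about (0.482,-0.288) with its nose at 98°. The sampler's x axis is at about 82° and the mouth is near (0.523,0.207). Next I'll look at the shelf from above with the wrist camera.

arm_command(deltas=[[0,-0.005,0,-0.17],[0,-0.005,0,-0.17],[0,-0.005,0,-0.17],[0,-0.005,0,-0.17],[0,-0.005,0,-0.17],[0,-0.005,0,-0.17],[0.0106,0,0.053,0],[0.0106,0,0.053,0],[0.0106,0,0.053,0],[0.0106,0,0.053,0],[0.0106,0,0.053,0],[0.0106,0,0.053,0],[0.0106,0,0.053,0],[0.0106,0,0.053,0],[0.0106,0,0.053,0],[0.0106,0,0.053,0],[0.0106,0,0.053,0],[0.0106,0,0.053,0],[0.0106,0,0.053,0],[0.0106,0,0.053,0]])

```text
time: 2.65
tool_pos: [0.5205, 0.0954, 0.2611]
tcp_rot: [-1.568, 0.112, -0.112]
wrist_force: [0.7, -0.0, -1.0]
width: 1.002
```

arm_command(deltas=[[0,0,0,0],[0,0,0,0],[0,0,0,0]])

```text
time: 3.02
tool_pos: [0.5199, 0.0925, 0.2611]
tcp_rot: [-1.568, 0.114, -0.113]
wrist_force: [-0.0, -0.2, -0.8]
width: 0.995
```

```bash
python3 - <<'E'
from h import *
c,s=snap('wrist','w1'); print(s['tool_pos'],s['joint_vel'],s['time'])
R=cv2.Rodrigues(s['tcp_rot'])[0];print(R)
E
```

```text
[0.51991799 0.09249573 0.26108042] [-8.39655549e-03 -3.20335467e-03  8.04045502e-05  1.51627850e-03
 -2.32327377e-03 -5.39108640e-04] 3.025
[[ 9.89599436e-01 -4.82557672e-04  1.43849658e-01]
 [-1.43849867e-01 -4.31383800e-04  9.89599429e-01]
 [-4.15484384e-04 -9.99999791e-01 -4.96313022e-04]]
```

View pics/w1.png

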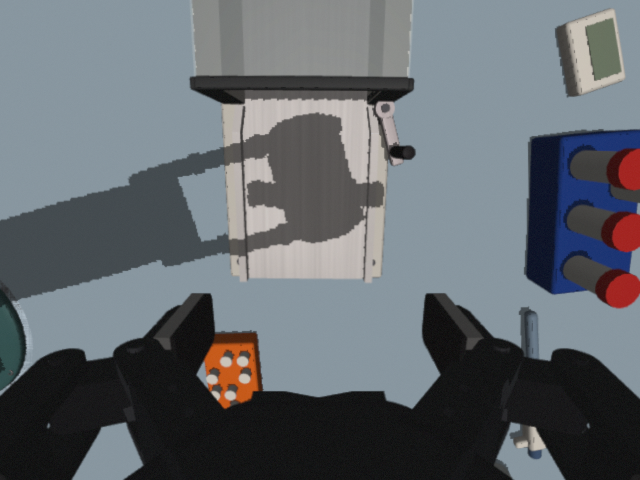

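The wrist view shows the shelf from above: front edge at row ~279, mouth frame at row ~85, hinge at (385,108), and post top at (407,153). I'll enlarge it to read the edges.

```bash
python3 - <<'E'
import cv2
a=cv2.imread('pics/w1.png')
cv2.imwrite('pics/c5.png',cv2.resize(a[70:170,185:425],None,fx=3.3,fy=3.3,interpolation=cv2.INTER_CUBIC))
cv2.imwrite('pics/c6.png',cv2.resize(a[210:300,220:400],None,fx=4.4,fy=4.4,interpolation=cv2.INTER_CUBIC))
E
```

```text
(no output)
```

View pics/c5.png

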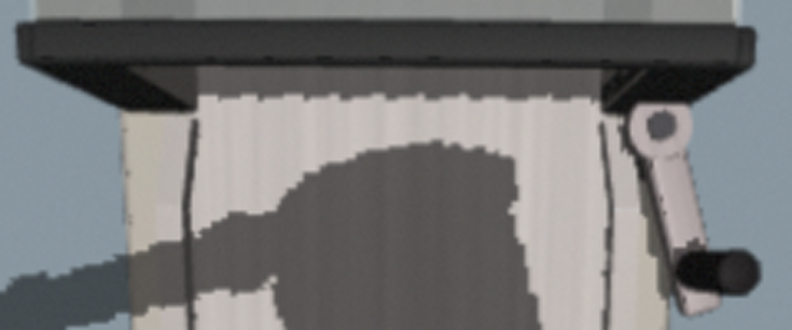

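View pics/c6.png

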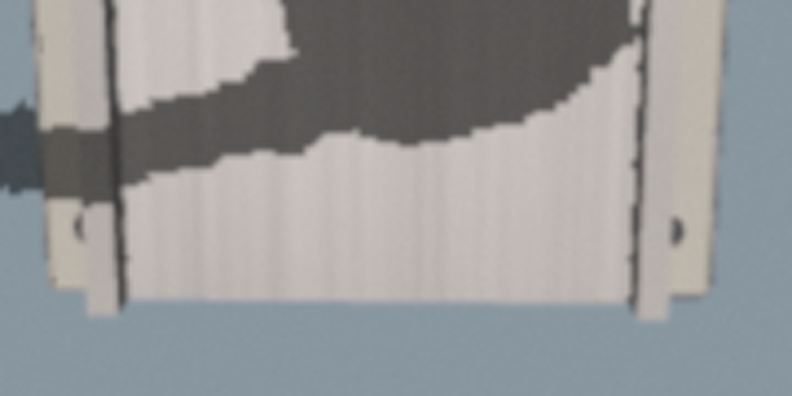

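```bash
python3 - <<'E'
from h import *
c=load('w1')
g=lambda p,s,ox,oy:[((x+.5)/s-.5+ox,(y+.5)/s-.5+oy) for x,y in p]
G=onz(c,g([(118,313),(640,318)],4.4,220,210),.037)
D=onz(c,g([(126,300),(631,302)],4.4,220,210),.025)
Gf=onz(c,g([(183,200),(612,200)],3.3,185,70),.037)
M=onz(c,g([(18,25),(755,30)],3.3,185,70),.118)
H=onz(c,g([(661,124)],3.3,185,70),.053)
Pw=onz(c,g([(740,272)],3.3,185,70),.106)
for n,a in [("G",G),("D",D),("Gf",Gf),("M",M)]:
    v=a[0]-a[1];print(n,a.round(4).tolist(),a.mean(0).round(4),np.linalg.norm(v).round(4),"ang y",np.degrees(np.arctan2(v[1],v[0])).round(2))
v=Gf.mean(0)-G.mean(0);print("axis",np.degrees(np.arctan2(v[1],v[0])))
v=Gf-G;print("each",np.degrees(np.arctan2(v[:,1],v[:,0])))
print("H",H,"P",Pw,np.linalg.norm((H-Pw)[0,:2]))
def frame(a,m): 
    x=np.array([np.cos(a),np.sin(a)]);return x,np.array([-x[1],x[0]])
x,y=frame(np.radians(81.8),0)
print("mouth from front",(D.mean(0)[:2]+.19*x),(G.mean(0)[:2]+.19*x)," from hinge",H[0,:2]+.007*x+.076*y)
E
```

```text
G [[0.4293, 0.0264, 0.037], [0.5604, 0.006, 0.037]] [0.4948 0.0162 0.037 ] 0.1327 ang y 171.15
D [[0.4288, 0.0253, 0.025], [0.5596, 0.0058, 0.025]] [0.4942 0.0156 0.025 ] 0.1322 ang y 171.5
Gf [[0.4544, 0.1856, 0.037], [0.5834, 0.1666, 0.037]] [0.5189 0.1761 0.037 ] 0.1305 ang y 171.63
M [[0.4407, 0.2235, 0.118], [0.6084, 0.1975, 0.118]] [0.5246 0.2105 0.118 ] 0.1697 ang y 171.2
axis 81.4379907202216
each [81.04056756 81.83273138]
H [[0.59737354 0.18511356 0.053     ]] P [[0.60321816 0.14311486 0.106     ]] 0.04240342317471444
mouth from front [0.52126486 0.20363079] [0.52192522 0.20422017]  from hinge [0.52314895 0.20288179]
```

The shelf measures 132–133 mm between guides and the hinge-to-post distance is 42.4 mm. Both match the given sizes. Sampler axis is 81.5°, mouth ≈ (0.5225,0.2037), load ≈ (0.506,0.095), lever at -0.28. Next, the tray.

arm_command(deltas=[[0,0,0,-0.144],[0,0,0,-0.144],[-0.0115,0,-0.0427,0],[-0.0115,0,-0.0427,0],[-0.0115,0,-0.0427,0],[-0.0115,0,-0.0427,0],[-0.0115,0,-0.0427,0],[-0.0115,0,-0.0427,0],[-0.0115,0,-0.0427,0],[-0.0115,0,-0.0427,0],[0,0,0,0],[0,0,0,0],[0,0,0,0]], fingers=0.06)

```text
time: 4.7
tool_pos: [0.4785, -0.2569, 0.2613]
tcp_rot: [-1.567, -0.114, 0.114]
wrist_force: [-0.3, 0.6, -0.1]
width: 0.704
```

```bash
python3 - <<'E'
from h import *
c,s=snap('wrist','w2'); print(s['tool_pos'],s['time'])
R=cv2.Rodrigues(s['tcp_rot'])[0];print(R[:,0])
a=c['color'][:,:,::-1]
cv2.imwrite('pics/c7.png',cv2.resize(a[60:320,200:460],None,fx=2.3,fy=2.3,interpolation=cv2.INTER_CUBIC))
E
```

```text
[ 0.47850094 -0.25694555  0.26132606] 4.7
[9.89439547e-01 1.44946095e-01 1.13005335e-04]
```

View pics/w2.png

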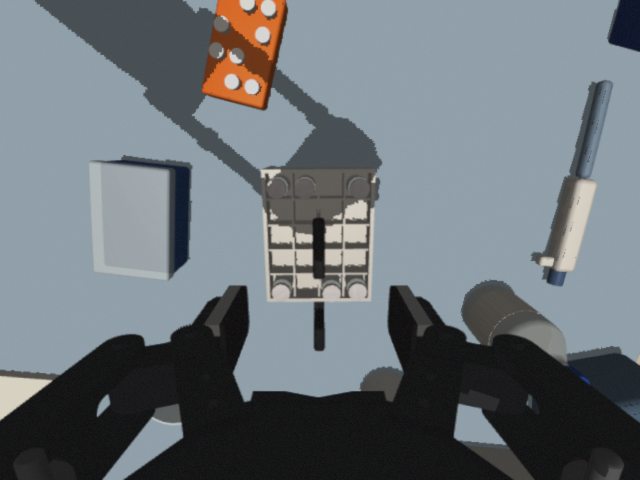

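View pics/c7.png

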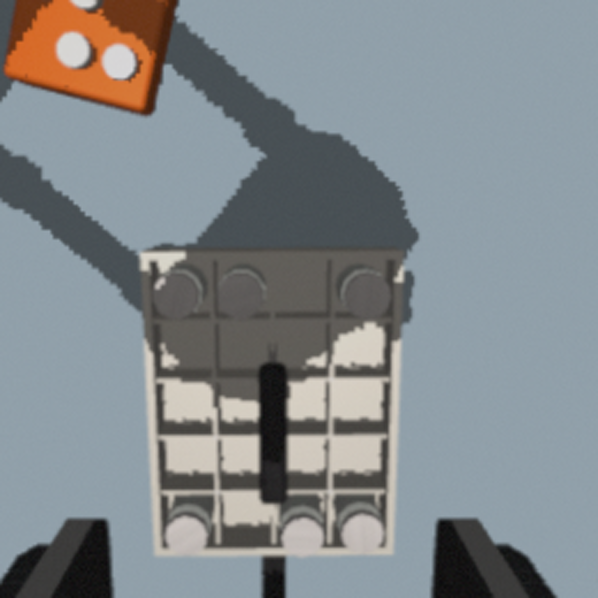

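```bash
python3 - <<'E'
from h import *
c=load('w2')
a=c['color'][:,:,::-1].astype(int)
m=(a.max(2)<40).astype(np.uint8); m[:, :300]=0;m[:,345:]=0;m[:212]=0;m[285:]=0
ys,xs=np.nonzero(m)
for r in range(214,284,6):
    k=xs[ys==r]; print(r,(k.min(),k.max(),len(k)) if len(k) else None)
g=lambda p,s,ox,oy:[((x+.5)/s-.5+ox,(y+.5)/s-.5+oy) for x,y in p]
t=onz(c,g([(155,555),(393,555)],2.3,200,60),.032);v=t[1]-t[0]
print(t,t.mean(0),np.linalg.norm(v),np.degrees(np.arctan2(v[1],v[0])))
rows=[(np.mean(xs[ys==r]),r) for r in range(228,274) if (ys==r).any()]
l=onz(c,rows,.08); p=np.polyfit(l[:,1],l[:,0],1);print("bar dir deg",np.degrees(np.arctan2(1,p[0])))
rr=sorted(set(ys));print(rr[0],rr[-1]); e=onz(c,[(319,rr[-1]+.5)],.08)[0]; print("bar tail end",e,"x at mid",np.polyval(p,e[1]+.0297))
E
```

```text
214 None
220 (np.int64(313), np.int64(323), 11)
226 (np.int64(313), np.int64(323), 11)
232 (np.int64(313), np.int64(323), 11)
238 (np.int64(314), np.int64(323), 10)
244 (np.int64(313), np.int64(324), 12)
250 (np.int64(314), np.int64(323), 10)
256 (np.int64(314), np.int64(323), 10)
262 (np.int64(314), np.int64(322), 8)
268 (np.int64(313), np.int64(323), 10)
274 (np.int64(315), np.int64(323), 9)
280 None
[[ 0.43581112 -0.36957861  0.032     ]
 [ 0.55382817 -0.35235907  0.032     ]] [ 0.49481964 -0.36096884  0.032     ] 0.11926665970563839 8.30128871496066
bar dir deg 97.80822500287726
218 277
bar tail end [ 0.48800291 -0.31420283  0.08      ] x at mid 0.4828565932616079
```

Tray direction is 98.1° and the bar centre is ≈ (0.4835,-0.286). The tail wall and the bar agree within 2 mm. Descending to grasp.

arm_command(deltas=[[0,0.02,-0.0098,0],[0.0004,0.04,-0.0098,0],[0,0.04,-0.0098,0],[0,0.04,0,0],[0,0.03,0,0],[0,0.02,0,0],[0,0.013,0,0],[0,0.006,0,0],[0,0,0,0],[0,0,0,0]])

```text
time: 6.0
tool_pos: [0.484, -0.2872, 0.0532]
tcp_rot: [-1.569, -0.115, 0.113]
wrist_force: [-0.6, -0.5, 0.2]
width: 0.701
```

```bash
python3 - <<'E'
from h import *
c,s=snap('wrist','w3'); print(s['tool_pos'],s['time'])
E
```

```text
[ 0.4840393  -0.28718726  0.05324823] 6.0
```

View pics/w3.png

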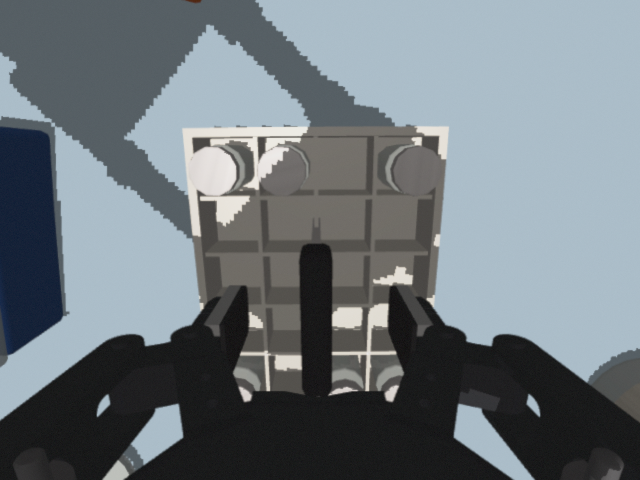

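The bar sits centred between the pads and aligned with them. Closing.

arm_command(deltas=[[0,0,0,0],[0,0,0,0],[0,0,0,0],[0,0,0,0],[0,0,0,0],[0,0,0,0]], fingers=0, newtons=60)

```text
time: 6.8
tool_pos: [0.4834, -0.2869, 0.0527]
tcp_rot: [-1.568, -0.114, 0.114]
wrist_force: [-1.5, 0.9, 5.0]
width: 0.127
```

arm_command(deltas=[[0,-0.002,0,0],[0,-0.004,0,0],[0,-0.007,0,0],[0,-0.01,0,0],[0,-0.012,0,0],[0,-0.012,0,0],[0,-0.012,0,0],[0,-0.01,0,0],[0,-0.007,0,0],[0,-0.004,0,0],[0,0,0,0],[0,0,0,0]])

```text
time: 8.3
tool_pos: [0.483, -0.2865, 0.1318]
tcp_rot: [-1.567, -0.113, 0.114]
wrist_force: [0.2, -0.0, -3.5]
width: 0.13
```

```bash
python3 - <<'E'
from h import *
c,s=snap('wrist','w4'); print(s['tool_pos'],s['tcp_rot'],s['time'],s['wrist_force'],s['torque'],s['width'])
R=cv2.Rodrigues(s['tcp_rot'])[0];print(R)
c,s=snap('scene','s4')
E
```

```text
[ 0.48296829 -0.28648413  0.13175902] [-1.56718901 -0.11323063  0.11440705] 8.3 [ 0.18411656 -0.04943716 -3.48350363] [ 0.04808372 -0.00835011 -0.01877943] 0.12958536694393763
[[ 9.89512332e-01 -7.90518963e-04 -1.44446253e-01]
 [ 1.44446708e-01  5.52218379e-04  9.89512427e-01]
 [-7.02462462e-04 -9.99999535e-01  6.60614758e-04]]
```

View pics/w4.png

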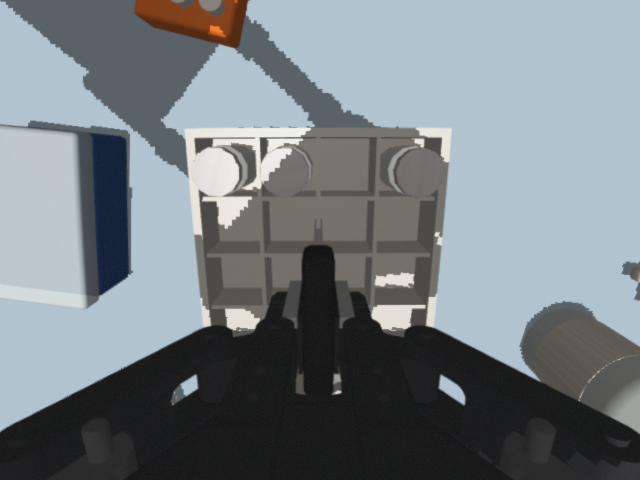

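View pics/s4.png

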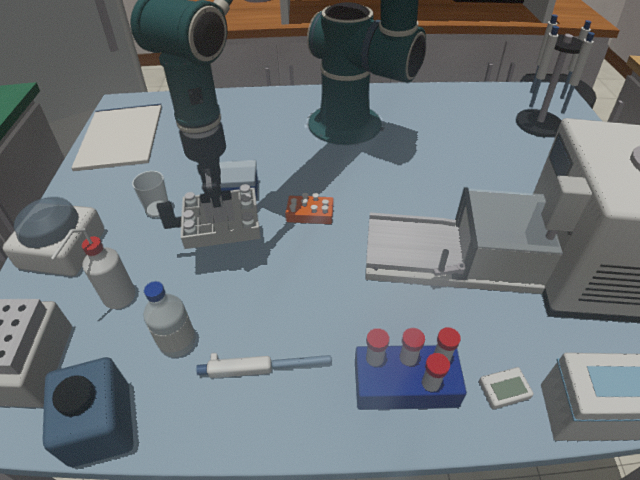

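The tray is lifted and level, with all three nose-end vials standing. The nose rim runs (186,129)–(451,129). I'll compute the tray's offset in the tool.

```bash
python3 - <<'E'
from h import *
c=load('w4')
p=np.array([0.48296829,-0.28648413,0.13175902]);R=cv2.Rodrigues(np.array([-1.56718901,-0.11323063,0.11440705]))[0]
a=c['color']
cv2.imwrite('pics/c8.png',cv2.resize(a[110:180,170:470,::-1],None,fx=2.6,fy=2.6,interpolation=cv2.INTER_CUBIC))
z=p[2]-.0523+.032
t=onz(c,[(186,128.5),(451,128.5)],z); print((t-p)@R, np.linalg.norm(t[0]-t[1]))
th=np.arctan2(R[1,0],R[0,0]);th2=np.radians(-8.5);print(np.degrees(th),th-th2)
# target
ax=np.radians(81.5);x=np.array([np.cos(ax),np.sin(ax)])
tgt=np.array([.5225,.2037])-.11*x;d=tgt-p[:2]
X=np.array([np.cos(th2),np.sin(th2)]);Z=np.array([-X[1],X[0]]);print(tgt,d,d@X,d@Z)
E
```

```text
[[-0.05877513  0.02039023  0.07406859]
 [ 0.05958797  0.02030704  0.07399903]] 0.11836315041362876
8.305242900199907 0.2933068202058892
[0.50624096 0.09490826] [0.02327267 0.38139239] -0.03335633930455767 0.3806430393143066
```

View pics/c8.png

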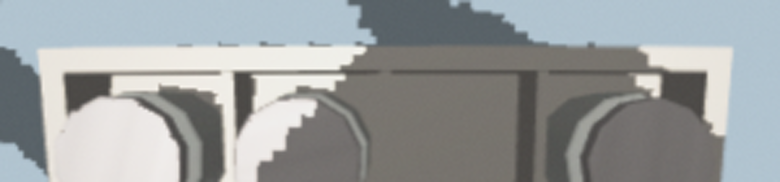

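arm_command(deltas=[[0,-0.002,0,0.03],[0,-0.004,0,0.06],[0,-0.004,0,0.08],[0,-0.003,0,0.07],[0,-0.002,0,0.04],[0,0,0,0.013]])

```text
time: 9.15
tool_pos: [0.4834, -0.2868, 0.1475]
tcp_rot: [-1.568, 0.117, -0.117]
wrist_force: [0.4, 0.3, -4.1]
width: 0.129
```

arm_command(deltas=[[-0.001,0,0.006,0],[-0.002,0,0.012,0],[-0.002,0,0.018,0],[-0.002,0,0.024,0],[-0.002,0,0.026,0],[-0.002,0,0.026,0],[-0.002,0,0.026,0],[-0.002,0,0.026,0],[-0.002,0,0.026,0],[-0.002,0,0.026,0],[-0.002,0,0.026,0],[-0.002,0,0.026,0],[-0.002,0,0.026,0],[-0.002,0,0.026,0],[-0.002,0,0.026,0],[-0.002,0,0.018,0],[-0.001,0,0.011,0],[-0.001,0,0.006,0],[0,0,0,0],[0,0,0,0]])

```text
time: 11.65
tool_pos: [0.5068, 0.0944, 0.1472]
tcp_rot: [-1.568, 0.117, -0.117]
wrist_force: [0.0, 0.0, -4.2]
width: 0.125
```

```bash
python3 - <<'E'
from h import *
c,s=snap('wrist','w5'); print(s['tool_pos'],s['tcp_rot'],s['time'],s['wrist_force'],s['width'])
R=cv2.Rodrigues(s['tcp_rot'])[0];th=np.arctan2(R[1,0],R[0,0]);print(np.degrees(th))
d=np.array([.50624,.09491])-s['tool_pos'][:2];print(d@R[:2,0],d@R[:2,2])
E
```

```text
[0.50680924 0.09441953 0.14721985] [-1.56798019  0.11677704 -0.11654894] 11.65 [ 0.03294178  0.04458845 -4.18036707] 0.12499653728672536
-8.511735943135635
-0.0006355678352747309 0.0004008150394750783
```

View pics/w5.png

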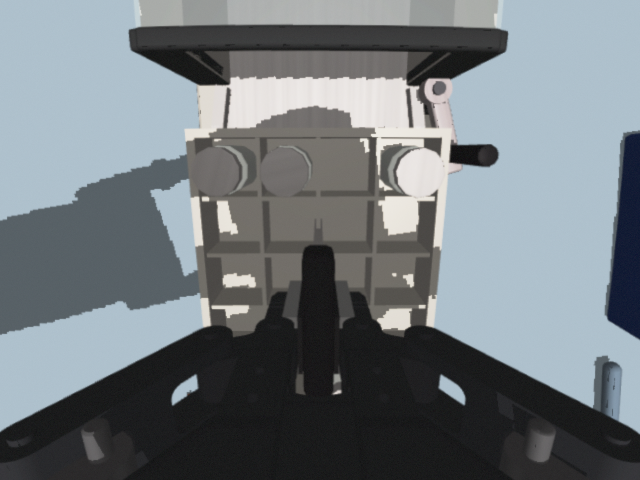

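The tray hangs centred over the shelf, square to the mouth frame (131,32)–(507,35). Checking lateral offset and yaw in the tool frame.

```bash
python3 - <<'E'
from h import *
c=load('w5')
p=np.array([0.50680924,0.09441953,0.14721985]);R=cv2.Rodrigues(np.array([-1.56798019,0.11677704,-0.11654894]))[0]
def T(uv,z): 
    a=(onz(c,uv,z)-p)@R; v=a[1]-a[0]; print(a[:,[0,2]].round(4).tolist(),"mid",((a[0]+a[1])/2)[[0,2]].round(4),"deg",np.degrees(np.arctan2(v[2],v[0])).round(2),np.linalg.norm(v).round(4))
T([(131,32),(507,35)],.118)
T([(186,128.5),(451,128.5)],p[2]-.0523+.032)
a=c['color'][80:135,190:460,::-1]
cv2.imwrite('pics/c9.png',cv2.resize(a,None,fx=2.9,fy=2.9,interpolation=cv2.INTER_CUBIC))
E
```

```text
[[-0.0838, 0.1169], [0.0851, 0.1155]] mid [0.0007 0.1162] deg -0.46 0.1689
[[-0.0588, 0.0741], [0.0595, 0.074]] mid [0.0004 0.0741] deg -0.03 0.1183
```

View pics/c9.png

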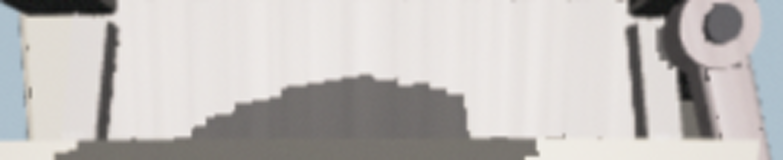

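arm_command(deltas=[[-0.0003,0.006,0,0.002],[-0.0003,0.01,0,0.002],[0,0.012,0,0],[0,0.012,0,0],[0,0.01,0,0],[0,0.007,0,0],[0,0.004,0,0],[0,0.003,0,0],[0,0.001,0,0],[0,0,0,0],[0,0,0,0]])

```text
time: 13.08
tool_pos: [0.5065, 0.0951, 0.0826]
tcp_rot: [-1.567, 0.119, -0.12]
wrist_force: [-0.2, -0.4, -4.4]
width: 0.127
```

```bash
python3 - <<'E'
from h import *
c,s=snap('scene','s6'); print(s['tool_pos'],s['wrist_force'])
a=c['color'][170:310,340:580,::-1]
cv2.imwrite('pics/c10.png',cv2.resize(a,None,fx=3.3,fy=3.3,interpolation=cv2.INTER_CUBIC))
E
```

```text
[0.50647667 0.09510882 0.08257518] [-0.22927313 -0.41242895 -4.40872195]
```

View pics/c10.png

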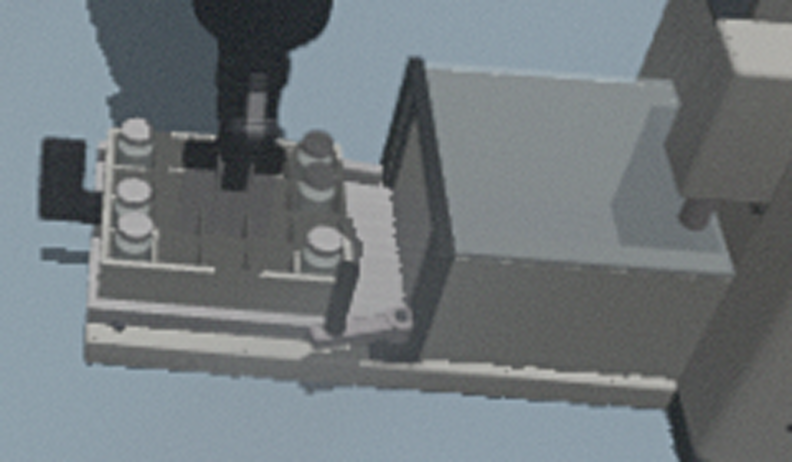

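The tray is between the guides, about 5 mm above the deck, with all six vials standing. Lowering to contact.

arm_command(deltas=[[0,0.0015,0,0],[0,0.0015,0,0],[0,0.001,0,0],[0,0.0008,0,0],[0,0.0005,0,0],[0,0,0,0],[0,0,0,0]])

```text
time: 14.0
tool_pos: [0.5062, 0.0951, 0.0777]
tcp_rot: [-1.568, 0.119, -0.119]
wrist_force: [-5.8, 0.1, 5.8]
width: 0.13
```

Contact (z force rose from -4.4 to +5.8 N). Releasing gently.

arm_command(deltas=[[0,0,0,0],[0,0,0,0],[0,0,0,0],[0,0,0,0]], fingers=0.04)

```text
time: 14.5
tool_pos: [0.5064, 0.0951, 0.077]
tcp_rot: [-1.567, 0.119, -0.12]
wrist_force: [0.3, 0.6, 0.3]
width: 0.467
```

arm_command(deltas=[[0,-0.01,0,0],[0,-0.03,0,0],[0,-0.04,0,0],[0,-0.05,0,0],[0,-0.05,0,0],[0,0,-0.05,0],[0,0,-0.05,0],[0,0,0,0],[0,0,0,0],[0,0,0,0]])

```text
time: 15.75
tool_pos: [0.4912, -0.0028, 0.2571]
tcp_rot: [-1.567, 0.118, -0.118]
wrist_force: [0.1, -0.1, 0.2]
width: 0.468
```

```bash
python3 - <<'E'
from h import *
c,s=snap('wrist','w7'); print(s['tool_pos'],s['tcp_rot'],s['time'],s['wrist_force'],s['width'])
cv2.imwrite('pics/c11.png',cv2.resize(c['color'][40:300,190:450,::-1],None,fx=2.3,fy=2.3,interpolation=cv2.INTER_CUBIC))
E
```

```text
[ 0.49122002 -0.00279778  0.25705577] [-1.56709699  0.11847288 -0.11846101] 15.75 [ 0.13738463 -0.106105    0.21578081] 0.4684938365085871
```

View pics/w7.png

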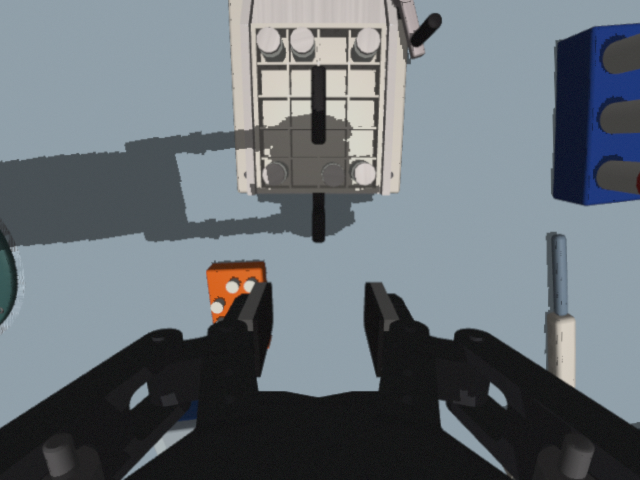

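View pics/c11.png

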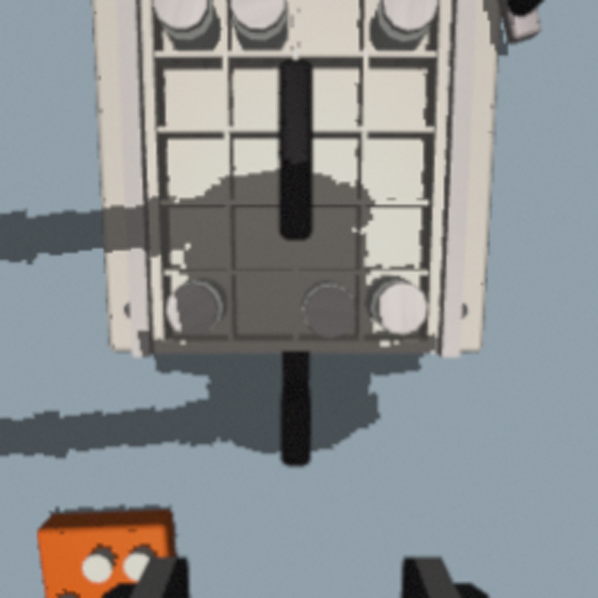

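```bash
python3 - <<'E'
from h import *
c=load('w7')
p=np.array([0.49122002,-0.00279778,0.25705577]);R=cv2.Rodrigues(np.array([-1.56709699,0.11847288,-0.11846101]))[0]
g=lambda q,s,ox,oy:[((x+.5)/s-.5+ox,(y+.5)/s-.5+oy) for x,y in q]
t=onz(c,g([(295.5,465),(294.5,405)],2.3,190,40),.097);print("post tail end",(t-p)@R)
t=onz(c,g([(282,150),(311,150)],2.3,190,40),.105);print("bar",(t-p)@R)
t=onz(c,g([(152,351),(438,353)],2.3,190,40),.057);print("tail rim",t,(t-p)@R)
E
```

```text
post tail end [[ 0.00020099  0.16004857 -0.01607296]
 [-0.0001698   0.1600592   0.00758965]]
bar [[-0.00440205  0.15210013  0.09849771]
 [ 0.00559106  0.15209971  0.09849189]]
tail rim [[0.43468655 0.02946099 0.057     ]
 [0.55467343 0.01029727 0.057     ]] [[-0.06073148  0.20006876  0.02330564]
 [ 0.06077271  0.20006331  0.02239366]]
```

Tail post centre is about 3 mm behind the TCP and laterally centred. Descending onto it.

arm_command(deltas=[[0,0.02,-0.003,0],[0,0.04,0,0],[0,0.04,0,0],[0,0.04,0,0],[0,0.026,0,0],[0,0.014,0,0],[0,0.007,0,0],[0,0.004,0,0],[0,0,0,0],[0,0,0,0]])

```text
time: 17.05
tool_pos: [0.4914, -0.0068, 0.0668]
tcp_rot: [-1.567, 0.118, -0.121]
wrist_force: [-0.3, -0.6, 0.7]
width: 0.469
```

arm_command(deltas=[[0,0,0,0],[0,0,0,0],[0,0,0,0],[0,0,0,0],[0,0,0,0]], fingers=0, newtons=40)

```text
time: 17.68
tool_pos: [0.4909, -0.0068, 0.0665]
tcp_rot: [-1.568, 0.119, -0.12]
wrist_force: [-1.5, -0.1, 5.7]
width: 0.136
```

```bash
python3 - <<'E'
from h import *
c,s=snap('wrist','w8'); print(s['tool_pos'],s['tcp_rot'],s['time'],s['wrist_force'],s['width'])
R=cv2.Rodrigues(s['tcp_rot'])[0]
p=s['tool_pos'];m=np.array([.5225,.2037]);x=np.array([np.cos(np.radians(81.4)),np.sin(np.radians(81.4))])
d=p[:2]-m;print("sampler xy",d@x,d@[-x[1],x[0]],"theta",np.degrees(np.arctan2(R[1,0],R[0,0])))
E
```

```text
[ 0.49093821 -0.00683591  0.0665233 ] [-1.56765432  0.11881601 -0.11963676] 17.675 [-1.47851475 -0.06741606  5.67100015] 0.1362838399380847
sampler xy -0.21288833139158742 -0.00027563682175950013 theta -8.699043666059861
```

View pics/w8.png

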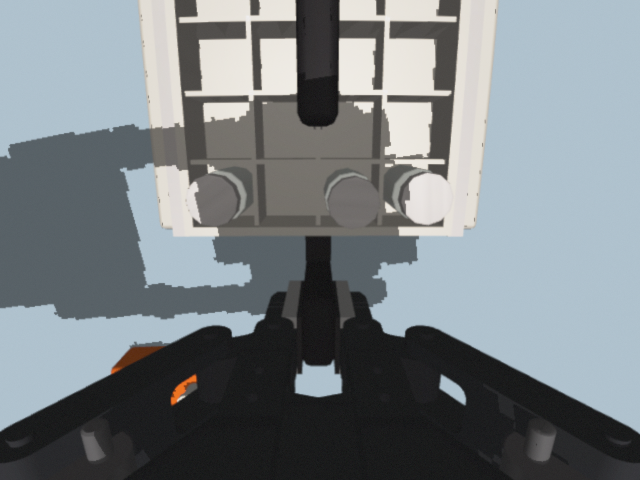

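The post is gripped. I'll slide in the first part, through the funnel, and check forces.

arm_command(deltas=[[0,-0.0003,0.003,0],[0,0,0.006,0],[0,0,0.008,0],[0,0,0.008,0],[0,0,0.008,0],[0,0,0.008,0],[0,0,0.006,0],[0,0,0.003,0],[0,0,0,0]])

```text
time: 18.85
tool_pos: [0.4986, 0.0425, 0.0665]
tcp_rot: [-1.568, 0.119, -0.12]
wrist_force: [0.5, -4.2, 3.7]
width: 0.131
```

```bash
python3 - <<'E'
from h import *
c,s=snap('wrist','w9'); print(s['tool_pos'],s['time'],s['wrist_force'],s['torque'],s['width'])
p=s['tool_pos'];m=np.array([.5225,.2037]);x=np.array([np.cos(np.radians(81.4)),np.sin(np.radians(81.4))])
d=p[:2]-m;print("sampler xy",d@x,d@[-x[1],x[0]])
E
```

```text
[0.49860863 0.04254467 0.06652132] 18.85 [ 0.51543402 -4.15646857  3.65452614] [-0.58697048  0.0483104   0.04768475] 0.1313749327868618
sampler xy -0.16291596279328724 -0.0004756707601780456
```

View pics/w9.png

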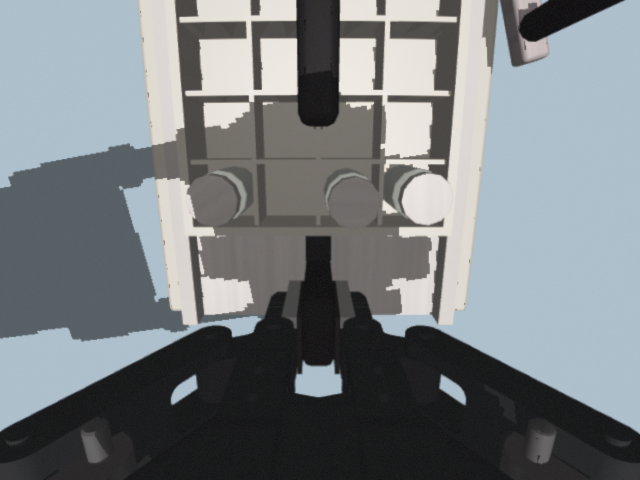

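The slide is smooth: 4 N drag, no side force, tail vials standing. Continuing.

arm_command(deltas=[[0,0,0.003,0],[0,0,0.006,0],[0,0,0.008,0],[0,0,0.009,0],[0,0,0.009,0],[0,0,0.009,0],[0,0,0.009,0],[0,0,0.009,0],[0,0,0.009,0],[0,0,0.009,0],[0,0,0.009,0],[0,0,0.009,0],[0,0,0.009,0],[0,0,0.008,0],[0,0,0.006,0],[0,0,0.003,0],[0,0,0,0]])

```text
time: 21.02
tool_pos: [0.517, 0.1649, 0.0665]
tcp_rot: [-1.568, 0.119, -0.119]
wrist_force: [-0.9, -4.8, 5.9]
width: 0.135
```

arm_command(deltas=[[0,0,0.002,0],[0,0,0.002,0],[0,0,0.002,0],[0,0,0,0]])

```text
time: 21.52
tool_pos: [0.5178, 0.1704, 0.0665]
tcp_rot: [-1.569, 0.12, -0.119]
wrist_force: [-1.0, -6.5, 6.2]
width: 0.133
```

arm_command(deltas=[[0,0,0.001,0],[0,0,0.001,0],[0,0,0.001,0],[0,0,0,0]])

```text
time: 22.02
tool_pos: [0.5183, 0.1732, 0.0665]
tcp_rot: [-1.569, 0.12, -0.119]
wrist_force: [-1.3, -6.6, 6.6]
width: 0.133
```

```bash
python3 - <<'E'
from h import *
c,s=snap('wrist','w10'); print(s['tool_pos'],s['time'],s['wrist_force'],s['torque'],s['width'])
p=s['tool_pos'];m=np.array([.5225,.2037]);x=np.array([np.cos(np.radians(81.4)),np.sin(np.radians(81.4))])
d=p[:2]-m;print("sampler xy",d@x,d@[-x[1],x[0]])
E
```

```text
[0.51825155 0.17322365 0.06653772] 22.025 [-1.25948493 -6.57198384  6.63304688] [-0.96397962  0.08625709  0.00993849] 0.13256720600945876
sampler xy -0.030768980399970648 -0.0003566085315757271
```

View pics/w10.png

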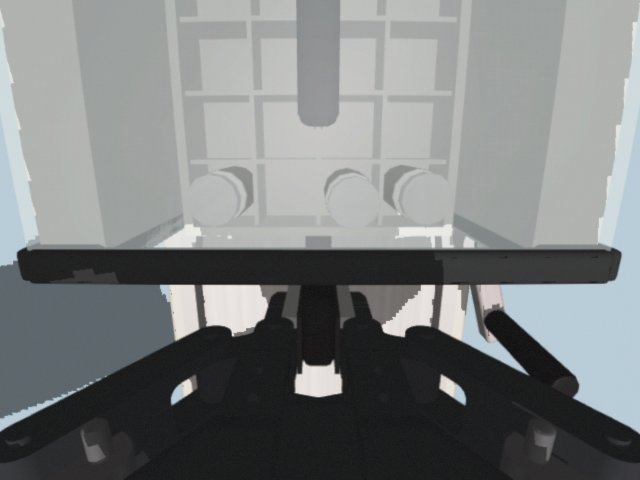

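About 4 mm to go. All three tail vials are standing under the cover. Creeping to the end stop.

arm_command(deltas=[[0,0,0.001,0],[0,0,0.001,0],[0,0,0.001,0],[0,0,0,0]])

```text
time: 22.58
tool_pos: [0.5186, 0.1758, 0.0665]
tcp_rot: [-1.57, 0.12, -0.119]
wrist_force: [-2.0, -8.4, 7.7]
width: 0.131
```

arm_command(deltas=[[0,0,0.001,0],[0,0,0.0005,0],[0,0,0,0]])

```text
time: 22.95
tool_pos: [0.5186, 0.1757, 0.0665]
tcp_rot: [-1.572, 0.12, -0.118]
wrist_force: [-1.5, -15.1, 10.1]
width: 0.132
```

arm_command(deltas=[[0,0,0.001,0],[0,0,0,0],[0,0,0,0]])

```text
time: 23.32
tool_pos: [0.5186, 0.1758, 0.0666]
tcp_rot: [-1.574, 0.12, -0.118]
wrist_force: [-3.3, -16.9, 10.8]
width: 0.141
```

```bash
python3 - <<'E'
from h import *
c,s=snap('wrist','w11'); print(s['tool_pos'],s['time'],s['wrist_force'],s['torque'],s['width'])
p=s['tool_pos'];m=np.array([.5225,.2037]);x=np.array([np.cos(np.radians(81.4)),np.sin(np.radians(81.4))])
d=p[:2]-m;print("sampler xy",d@x,d@[-x[1],x[0]])
c,s=snap('scene','s11')
a=c['color'][170:310,340:580,::-1]
cv2.imwrite('pics/c12.png',cv2.resize(a,None,fx=3.3,fy=3.3,interpolation=cv2.INTER_CUBIC))
E
```

```text
[0.51856088 0.17581846 0.06655789] 23.325 [ -3.34364275 -16.85057619  10.77498597] [-2.2083954   0.16102292  0.01183175] 0.14136688499201483
sampler xy -0.028157083919465375 -0.0002744408733056452
```

View pics/c12.png

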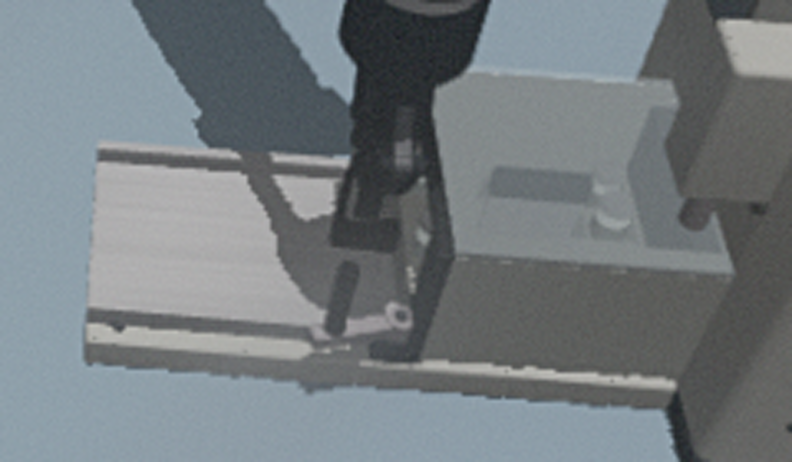

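The tray stopped dead at -28 mm, against -27 expected for home, and the force rose from 7 to 17 N. I'll relax the push, release and lift.

arm_command(deltas=[[0,0,-0.001,0],[0,0,-0.0015,0],[0,0,0,0]])

```text
time: 23.8
tool_pos: [0.5186, 0.1758, 0.0665]
tcp_rot: [-1.569, 0.12, -0.119]
wrist_force: [-1.0, -7.4, 7.1]
width: 0.136
```

arm_command(deltas=[[0,0,0,0],[0,0,0,0],[0,0,0,0],[0,0,0,0]], fingers=0.04)

```text
time: 24.3
tool_pos: [0.5186, 0.1773, 0.066]
tcp_rot: [-1.567, 0.12, -0.119]
wrist_force: [1.1, 0.4, 0.6]
width: 0.469
```

arm_command(deltas=[[0,-0.01,0,0],[0,-0.03,0,0],[0,-0.04,0,0],[0,-0.04,0,0],[0,-0.03,0,0],[0,0,-0.05,0],[0,0,-0.03,0],[0,0,0,0],[0,0,0,0],[0,0,0,0]])

```text
time: 25.55
tool_pos: [0.5069, 0.0989, 0.2165]
tcp_rot: [-1.567, 0.118, -0.119]
wrist_force: [-0.2, -0.8, 0.7]
width: 0.469
```

```bash
python3 - <<'E'
from h import *
c,s=snap('wrist','w12'); print(s['tool_pos'],s['tcp_rot'],s['time'],s['wrist_force'],s['width'])
cv2.imwrite('pics/c13.png',cv2.resize(c['color'][20:260,160:480,::-1],None,fx=2.4,fy=2.4,interpolation=cv2.INTER_CUBIC))
E
```

```text
[0.50690651 0.09889566 0.21646765] [-1.56713561  0.11849837 -0.11888545] 25.55 [-0.19337739 -0.77202001  0.72393733] 0.4692131911786453
```

View pics/c13.png

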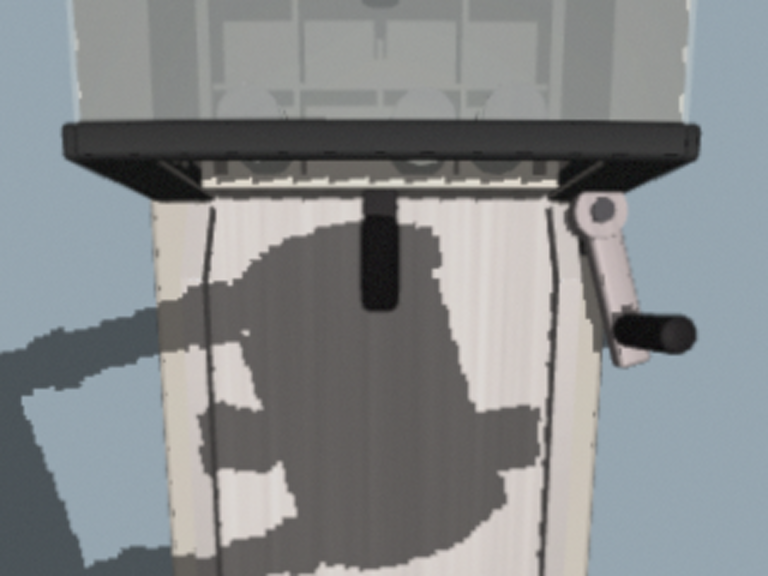

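The tray's tail rim shows just at the mouth. The hinge is at (602,209) and the post top at (677,333) in this crop.

```bash
python3 - <<'E'
from h import *
c=load('w12')
p=np.array([0.50690651,0.09889566,0.21646765]);R=cv2.Rodrigues(np.array([-1.56713561,0.11849837,-0.11888545]))[0]
g=lambda q,s,ox,oy:[((x+.5)/s-.5+ox,(y+.5)/s-.5+oy) for x,y in q]
H=onz(c,g([(602,209)],2.4,160,20),.053)[0];P=onz(c,g([(677,333)],2.4,160,20),.106)[0]
v=P-H;print("H",H,"P",P,np.linalg.norm(v[:2]),"phi",)
ax=np.radians(81.4);x=np.array([np.cos(ax),np.sin(ax)]);y=np.array([-x[1],x[0]])
phi=np.arctan2(v[:2]@y,-v[:2]@x);print("phi",phi)
m=np.array([.5225,.2037]);print("hinge sampler",(H[:2]-m)@x,(H[:2]-m)@y)
t=onz(c,g([(380,180),(380,188)],2.4,160,20),.057)[:,:2];print("tail rim x",(t-m)@x)
t=onz(c,g([(380,311)],2.4,160,20),.097)[:,:2];print("post end x (exp -.041)",(t-m)@x)
Hh=(H[:2]+(m-.007*x-.076*y))/2
tang=np.sin(phi)*x+np.cos(phi)*y
rad=-np.cos(phi)*x+np.sin(phi)*y
S=Hh+.042*rad-.025*tang
print("Hused",Hh,"start",S,"tool z angle",np.degrees(np.arctan2(tang[1],tang[0])))
d=S-p[:2];print("disp in current tool",d@R[:2,0],d@R[:2,2]," theta now",np.degrees(np.arctan2(R[1,0],R[0,0])))
E
```

```text
H [0.59753113 0.18493608 0.053     ] P [0.60241604 0.14346679 0.106     ] 0.04175601718431972 phi
phi -0.2673539214284835
hinge sampler -0.007333136265206121 -0.0769933752023251
tail rim x [ 0.00129687 -0.00125625]
post end x (exp -.041) [-0.04156753]
Hused [0.59706493 0.18517505] start [0.62680673 0.14638812] tool z angle -173.28174866587565
disp in current tool 0.11138150966673933 0.06500579147594994  theta now -8.660686437288646
```

arm_command(deltas=[[0.0278,0,0.0163,0],[0.0278,0,0.0163,0],[0.0278,0,0.0163,0],[0.0278,0,0.0163,0],[0,0,0,-0.153],[0,0,0,-0.153],[0,0,0,-0.153],[0,0,0,-0.153],[0,0,0,-0.153],[0,0,0,-0.153],[0,0,0,-0.153],[0,0,0,-0.153],[0,0,0,-0.153],[0,0,0,-0.153],[0,0,0,-0.153],[0,0,0,-0.153],[0,0,0,0],[0,0,0,0]], fingers=0)

```text
time: 27.85
tool_pos: [0.6264, 0.1462, 0.216]
tcp_rot: [-1.154, -1.29, 1.291]
wrist_force: [0.2, -0.6, 0.6]
width: -0.003
```

```bash
python3 - <<'E'
from h import *
c,s=snap('wrist','w13'); print(s['tool_pos'],s['tcp_rot'],s['time'],s['q'],s['width'])
R=cv2.Rodrigues(s['tcp_rot'])[0];z=R[:2,2];print("z ang",np.degrees(np.arctan2(z[1],z[0])))
d=np.array([0.6268,.1464])-s['tool_pos'][:2];print("to start, tool",d@R[:2,0],d@z)
E
```

```text
[0.62642619 0.14616054 0.21602614] [-1.15416867 -1.29048123  1.29101438] 27.85 [ 1.90494817e-01  2.14436115e-01  1.69300040e+00  1.84536011e-05
  1.23455632e+00 -1.49172558e+00] -0.0030577610399841974
z ang -173.61622045599273
to start, tool 0.00019641583566722088 -0.00039811434436870486
```

View pics/w13.png

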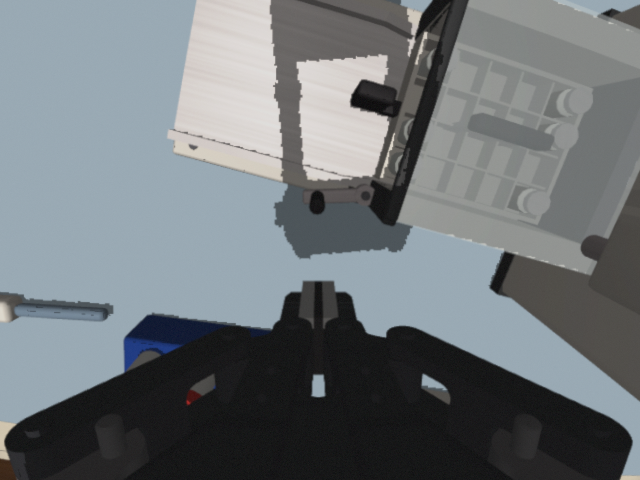

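The post (col 316) is straight ahead of the shut fingers (col 318), and all six vials stand upright under the cover. Lowering beside the post.

arm_command(deltas=[[0,0.02,0,0],[0,0.04,0,0],[0,0.04,0,0],[0,0.024,0,0],[0,0.008,0,0],[0,0.004,0,0],[0,0,0,0],[0,0,0,0]])

```text
time: 28.9
tool_pos: [0.6275, 0.1459, 0.0817]
tcp_rot: [-1.155, -1.294, 1.291]
wrist_force: [-0.0, -0.1, -0.1]
width: 0.001
```

arm_command(deltas=[[0,0,0.004,0],[0,0,0.003,0],[-0.0012,0,0.0034,0.08],[-0.0012,0,0.0034,0.08],[-0.0012,0,0.0034,0.08],[-0.0012,0,0.0034,0.08],[-0.0012,0,0.0034,0.08],[-0.0012,0,0.0034,0.08],[0,0,0,0]])

```text
time: 30.02
tool_pos: [0.5988, 0.1393, 0.0807]
tcp_rot: [-1.361, -0.936, 0.935]
wrist_force: [0.5, -0.4, 0.6]
width: -0.001
```

```bash
python3 - <<'E'
from h import *
c,s=snap('wrist','w14'); print(s['tool_pos'],s['tcp_rot'],s['time'],s['wrist_force'])
R=cv2.Rodrigues(s['tcp_rot'])[0];d=s['tool_pos'][:2]-np.array([.59706,.18518]);print("rel hinge radial/tang",-d@R[:2,0],d@R[:2,2])
z=R[:2,2];print("lever-equiv phi",1.5708-(np.arctan2(z[1],z[0])-np.radians(81.4))%(2*np.pi))
E
```

```text
[0.59877779 0.1393224  0.08068454] [-1.3608797  -0.9360582   0.93518399] 30.025 [ 0.47556036 -0.37797186  0.63144888]
rel hinge radial/tang 0.042206729139634414 -0.018012824442723285
lever-equiv phi 0.21583778498686623
```

View pics/w14.png

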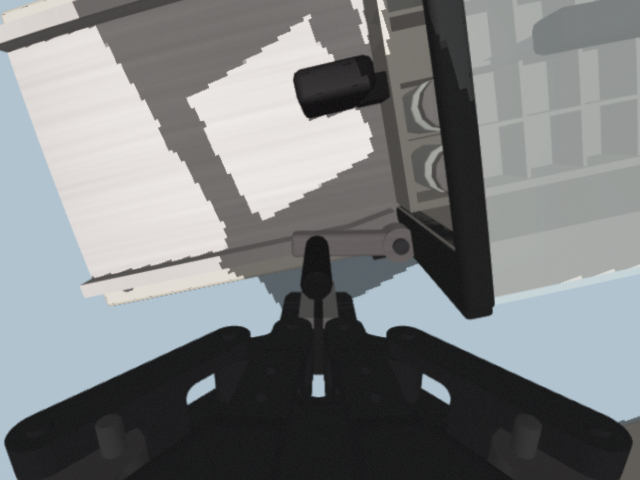

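The fingers sit right behind the post and the lever is following the planned arc (radius 42.2 mm, angle ≈ 0.2). Continuing.

arm_command(deltas=[[-0.0012,0,0.0034,0.08],[-0.0012,0,0.0034,0.08],[-0.0012,0,0.0034,0.08],[-0.0012,0,0.0034,0.08],[-0.0012,0,0.0034,0.08],[-0.0012,0,0.0034,0.08],[-0.0012,0,0.0034,0.08],[-0.0012,0,0.0034,0.08],[-0.0012,0,0.0034,0.08],[-0.0012,0,0.0034,0.08],[-0.0012,0,0.0034,0.08],[-0.0012,0,0.0034,0.08],[-0.0012,0,0.0034,0.08],[0,0,0,0]])

```text
time: 31.82
tool_pos: [0.5594, 0.1615, 0.0803]
tcp_rot: [-1.567, -0.13, 0.131]
wrist_force: [0.3, 0.1, -0.9]
width: 0.004
```

```bash
python3 - <<'E'
from h import *
c,s=snap('wrist','w15'); print(s['tool_pos'],s['tcp_rot'],s['time'],s['wrist_force'])
R=cv2.Rodrigues(s['tcp_rot'])[0];d=s['tool_pos'][:2]-np.array([.59706,.18518]);print("rel hinge radial/tang",-d@R[:2,0],d@R[:2,2])
z=R[:2,2];print("lever-equiv phi",1.5708-(np.arctan2(z[1],z[0])-np.radians(81.4))%(2*np.pi))
E
```

```text
[0.55943724 0.16151284 0.08031556] [-1.56664778 -0.13029301  0.13054625] 31.825 [ 0.32169894  0.05451627 -0.89814705]
rel hinge radial/tang 0.041017931632080736 -0.017121201020790122
lever-equiv phi 1.2546070430978027
```

View pics/w15.png

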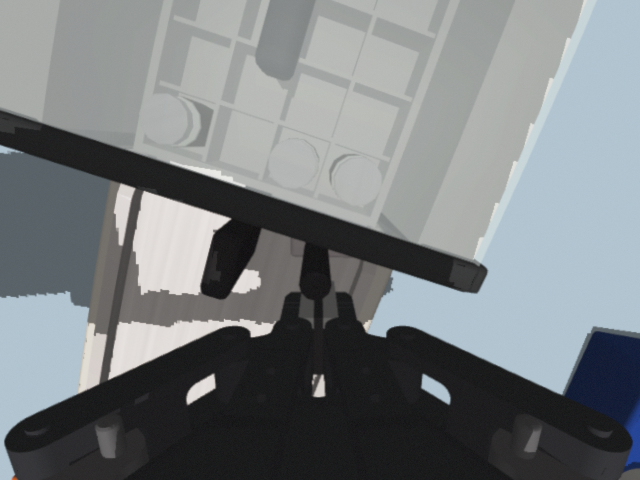

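The lever is at ≈1.25, radius fine, grip clear to the left. I'll raise 5 mm for clearance over the tray grip and close the rest slowly.

arm_command(deltas=[[-0.0012,-0.002,0.0034,0.08],[-0.0012,-0.002,0.0034,0.08],[-0.0009,-0.001,0.0025,0.06],[0,0,0,0]])

```text
time: 32.38
tool_pos: [0.5552, 0.1702, 0.085]
tcp_rot: [-1.571, 0.043, -0.042]
wrist_force: [-0.1, -0.3, -0.6]
width: 0.003
```

arm_command(deltas=[[-0.0006,0,0.0017,0.04],[-0.0006,0,0.0017,0.04],[0,0,0,0],[0,0,0,0]])

```text
time: 32.88
tool_pos: [0.5543, 0.1736, 0.0851]
tcp_rot: [-1.568, 0.106, -0.105]
wrist_force: [-0.3, -2.7, -0.7]
width: -0.002
```

```bash
python3 - <<'E'
from h import *
c,s=snap('wrist','w16'); print(s['tool_pos'],s['tcp_rot'],s['time'],s['wrist_force'])
R=cv2.Rodrigues(s['tcp_rot'])[0];d=s['tool_pos'][:2]-np.array([.59706,.18518]);print("rel hinge radial/tang",-d@R[:2,0],d@R[:2,2])
z=R[:2,2];print("lever-equiv phi",1.5708-(np.arctan2(z[1],z[0])-np.radians(81.4))%(2*np.pi))
E
```

```text
[0.55430435 0.17357646 0.08506746] [-1.56837197  0.10610654 -0.10513465] 32.875 [-0.33816662 -2.71074076 -0.74472328]
rel hinge radial/tang 0.04081359524235916 -0.01723188240692195
lever-equiv phi 1.5551973365598462
```

View pics/w16.png

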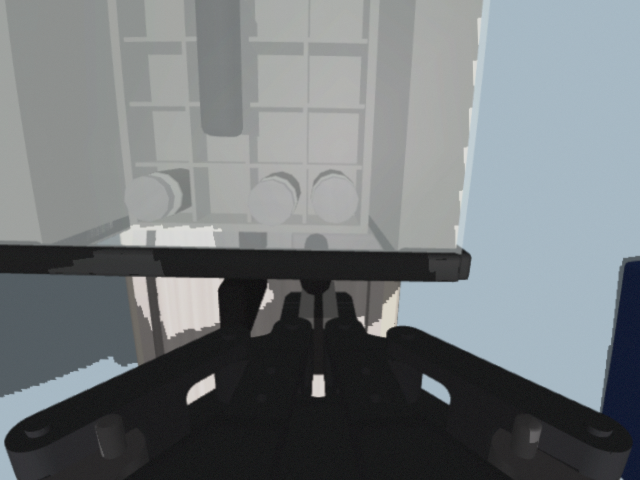

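Almost closed, with 2.7 N of contact. Pressing on straight ahead until the stop is felt.

arm_command(deltas=[[0,0,0.001,0],[0,0,0.001,0],[0,0,0,0],[0,0,0,0]])

```text
time: 33.42
tool_pos: [0.5543, 0.1739, 0.0851]
tcp_rot: [-1.571, 0.107, -0.105]
wrist_force: [-0.8, -7.8, 0.0]
width: -0.0
```

arm_command(deltas=[[0,0,0.001,0],[0,0,0.001,0],[0,0,0,0],[0,0,0,0]])

```text
time: 33.92
tool_pos: [0.5543, 0.1742, 0.0851]
tcp_rot: [-1.574, 0.107, -0.104]
wrist_force: [-2.6, -12.7, 2.4]
width: 0.002
```

arm_command(deltas=[[0,0,0.001,0],[0,0,0.001,0],[0,0,0,0],[0,0,0,0]])

```text
time: 34.42
tool_pos: [0.5543, 0.1744, 0.085]
tcp_rot: [-1.577, 0.107, -0.103]
wrist_force: [-2.8, -18.3, 5.3]
width: 0.001
```

arm_command(deltas=[[0,0,-0.006,0],[0,0,-0.01,0],[0,0,-0.01,0],[0,-0.03,0,0],[0,-0.05,0,0],[0,-0.05,-0.03,0],[0,0,-0.04,0],[0,0,0,0],[0,0,0,0],[0,0,0,0]])

```text
time: 35.67
tool_pos: [0.542, 0.0853, 0.2145]
tcp_rot: [-1.568, 0.107, -0.105]
wrist_force: [0.4, -0.3, -0.6]
width: -0.002
```

```bash
python3 - <<'E'
from h import *
c,s=snap('wrist','w17'); print(s['tool_pos'],s['tcp_rot'],s['time'],s['wrist_force'])
cv2.imwrite('pics/c14.png',cv2.resize(c['color'][20:260,100:420,::-1],None,fx=2.4,fy=2.4,interpolation=cv2.INTER_CUBIC))
snap('scene','s17');snap('side','d17')
E
```

```text
[0.54204293 0.08526898 0.21450301] [-1.56796087  0.10716123 -0.10518583] 35.675 [ 0.42934836 -0.26172918 -0.57236069]
```

View pics/c14.png

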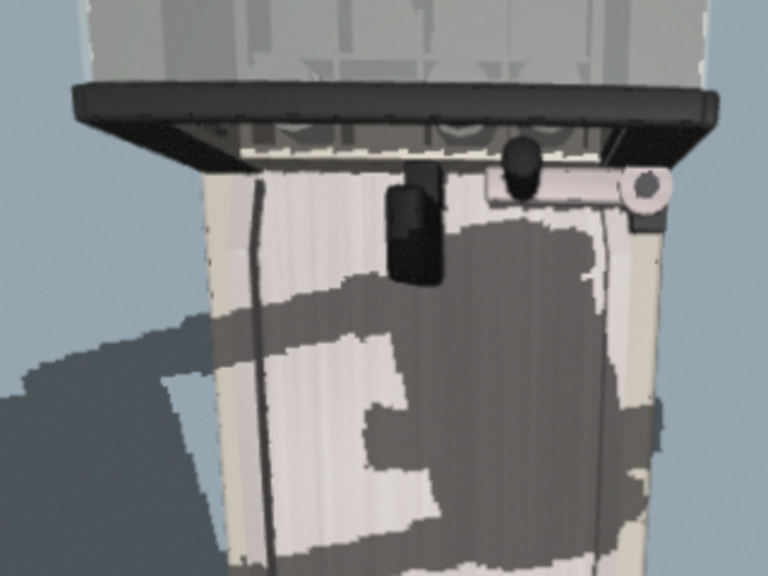

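View pics/s17.png

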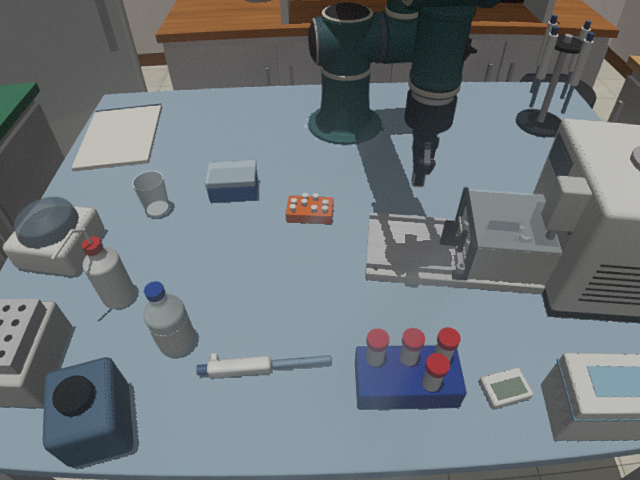

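The lever lies straight across the tray's tail, the vials are upright and the bystanders haven't moved. Measuring the lever angle.

```bash
python3 - <<'E'
from h import *
c=load('w17')
g=lambda q,s,ox,oy:[((x+.5)/s-.5+ox,(y+.5)/s-.5+oy) for x,y in q]
H,T=onz(c,g([(646,185),(486,186.5)],2.4,100,20),.053)[:,:2];P=onz(c,g([(521,155)],2.4,100,20),.106)[0,:2]
F=onz(c,g([(75,90),(716,96)],2.4,100,20),.118)[:,:2]
G=onz(c,g([(620,204),(490,202)],2.4,100,20),.053)[:,:2]
for ad in(81.2,81.4,81.7):
    ax=np.radians(ad);x=np.array([np.cos(ax),np.sin(ax)]);y=np.array([-x[1],x[0]])
    print(ad,[round(float(np.arctan2(v@y,-v@x)),3) for v in(T-H,P-H,F[0]-F[1],G[1]-G[0])],np.linalg.norm(P-H))
s0,s1=load('scene0')['color'].astype(int),load('s17')['color'].astype(int)
d=(abs(s0-s1).max(2)>60).astype(np.uint8)
n,l,st,_=cv2.connectedComponentsWithStats(d,connectivity=8)
print([tuple(r) for r in st[1:] if r[4]>25])
E
```

```text
81.2 [1.542, 1.57, 1.57, 1.566] 0.042163235286993915
81.4 [1.546, 1.574, 1.573, 1.57] 0.042163235286993915
81.7 [1.551, 1.579, 1.579, 1.575] 0.042163235286993915
[(np.int32(14), np.int32(0), np.int32(15), np.int32(18), np.int32(89)), (np.int32(29), np.int32(0), np.int32(31), np.int32(30), np.int32(254)), (np.int32(346), np.int32(13), np.int32(26), np.int32(9), np.int32(42)), (np.int32(310), np.int32(18), np.int32(6), np.int32(10), np.int32(32)), (np.int32(366), np.int32(20), np.int32(106), np.int32(27), np.int32(538)), (np.int32(315), np.int32(25), np.int32(3), np.int32(19), np.int32(36)), (np.int32(29), np.int32(32), np.int32(50), np.int32(48), np.int32(831)), (np.int32(374), np.int32(34), np.int32(102), np.int32(153), np.int32(5835)), (np.int32(381), np.int32(45), np.int32(21), np.int32(10), np.int32(49)), (np.int32(362), np.int32(48), np.int32(19), np.int32(20), np.int32(60)), (np.int32(25), np.int32(73), np.int32(9), np.int32(17), np.int32(68)), (np.int32(369), np.int32(81), np.int32(30), np.int32(15), np.int32(304)), (np.int32(42), np.int32(86), np.int32(8), np.int32(17), np.int
[... 569 characters left out ...]
.int32(13), np.int32(12), np.int32(70)), (np.int32(247), np.int32(236), np.int32(12), np.int32(8), np.int32(42)), (np.int32(192), np.int32(244), np.int32(13), np.int32(19), np.int32(82)), (np.int32(248), np.int32(246), np.int32(12), np.int32(9), np.int32(51)), (np.int32(234), np.int32(248), np.int32(12), np.int32(9), np.int32(87)), (np.int32(220), np.int32(250), np.int32(12), np.int32(9), np.int32(88)), (np.int32(206), np.int32(252), np.int32(13), np.int32(9), np.int32(85)), (np.int32(446), np.int32(252), np.int32(6), np.int32(14), np.int32(52)), (np.int32(191), np.int32(254), np.int32(74), np.int32(20), np.int32(698)), (np.int32(393), np.int32(270), np.int32(25), np.int32(7), np.int32(91))]
```

View pics/d17.png

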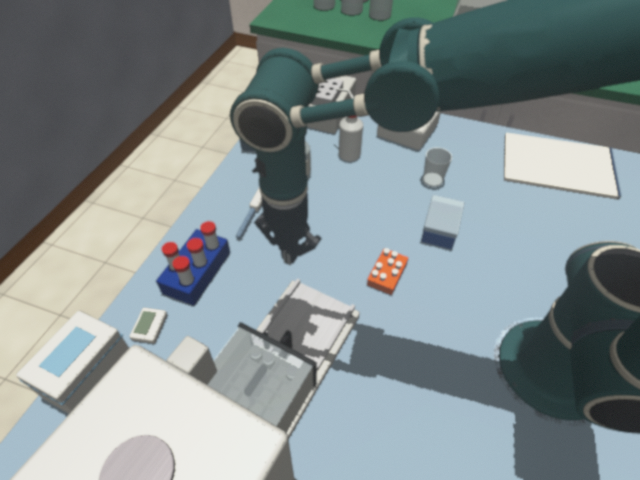

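The lever reads 1.57 ± 0.02 rad, the arm is clear, and the picture differences are only arm, shadow, tray and sampler. Handing in.

```bash
python3 - <<'E'
from h import *
print(job.finish_job())
E
```

```text
the job is handed in; nothing more can be done
None
```

The vial tray is loaded and locked in the autosampler, and I handed the job in at about 36 s of the 64 s limit. I carried the tray level by its bar, set it down between the guides and let go. Then I took it by the tail grip, slid it in to the end stop, and swung the lever across with the shut fingers.

Last checks:
- **Tray home:** it stopped solidly at the end stop, about 1 mm from the computed home position, which is within the calibration error. Seen from above afterwards, the tail rim was level with the mouth to within about 1 mm.
- **Lever:** it measures 1.57 rad from the post top and the arm edge. Taking the arm's tip instead gave about 1.55, a difference I put down to reading that pixel. It would not move further under an 18 N push.
- **Vials:** all six were seen standing through the cover once the tray was home. The three tail vials were still standing when the lever was nearly shut. I didn't get a clear view of all six after the last push.
- **Bystanders:** comparing the first and last scene pictures shows changes only from the arm, shadows, tray and sampler. The parts hidden by the arm were not compared.
- **Forces:** no wrist force reading went above about 20 N.

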